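# Hang the utensil caddy on the kitchen rail and slide it up to the stop

### The job

Hang the empty utensil caddy by its hook on the upper bar of the rail stand, with its box on the robot's side, between the square clip and the round stop and with at least 6 cm free between the hook and the stop's bumper. Then slide it along the bar, without lifting it off, until you feel the hook touch the bumper, and let go of it there, so that it hangs touching the bumper or within a hair of it. The stop is only clamped by friction: do not push it along the bar; and leave the jar, bowl and cup where they stand.

Things in the scene. Friction and masses are not known exactly. Their poses are not given: they have to be found in the camera images.
- caddy: Open-topped aluminium box, loose, upright, 0.25 to 0.5 kg: 70 deep (x), 90 wide (y), 80 high, 3 mm walls. Origin: bottom of the back wall's outer face, at its middle; z up, -x towards the box, +x the hook's side. A flat neck (50 wide, x -3 to 0) carries on the back wall up to the hook. Starts with the box towards the robot, yaw up to 0.5 rad either way.
- caddy_hook (a point): Centre of the underside of the hook's roof, at (9, 0, 170) mm in the caddy's frame; rests on the bar when hung. The hook is a channel open downwards, 50 mm wide along y: inside from the neck (x = 0) to the lip (x = 18, 3 mm thick, hanging down to z = 148); roof 4 mm thick.
- caddy_tab (a point): Middle of the black upright grip tab on the hook's roof, at (9, 0, 195) mm in the caddy's frame; 12 mm thick along the caddy's x, 30 mm wide along its y, ends 21 mm above and below this point.
- rail_mid (a point): Middle of the upper bar's axis, 250 mm up, on a fixed steel stand. Bar: round, 12 mm diameter, 520 mm long along this point's y, on 16 mm posts at y = +-260 that end 12 mm above its axis. z up, x away from the robot.
- rail: The stand itself. Origin on the work surface right under rail_mid, same axes. A second 12 mm bar, the rest bar, runs right below the upper one, axis at 130 mm height; the hung caddy's back leans on it, so the caddy hangs within about 0.06 rad of upright. Foot plates 80 by 60 by 6 mm under the posts.
- ring: Stop on the upper bar: dark steel ring, 30 mm diameter, 16 wide, tiny screw on top. Origin: its centre, on the bar's axis; y along the bar, z up. Through it runs a black bumper sleeve, 23 mm diameter, 44 long, set anew each time: it stands out 7 to 21 mm on the caddy's side, so at touch caddy_hook is 40 to 54 mm from this origin along the bar. About 10 N shifts the stop. 120 to 170 mm from mid-bar.
- clip: Square dark steel clip fixed on the upper bar, 30 by 24 (along the bar) by 30 mm, a spoon hanging 205 mm down on its far side. Origin: its centre, on the bar's axis. 120 to 170 mm from the bar's middle, on the other side from the stop.
- jar: Bystander: closed glass jar, 64 mm diameter, 130 mm high, loose. Origin: centre of its underside.
- bowl: Bystander: white bowl, 100 mm diameter at the rim, 45 mm high, loose. Origin: centre of its underside.
- cup: Bystander: steel cup, 70 mm diameter, 60 mm high, loose. Origin: centre of its underside.
Things that resemble listed ones, but are neither listed nor needed, are in the scene too. What is meant by the caddy is not purple, and is the larger of those in its own colour.

How it is judged:
By the outcome, as a careful person would: the job done as asked, in the order asked, and still so for the second after the job is handed in, with the robot touching nothing.
It also fails if it takes over 64 s, if anything falls off the work surface, if the arm or the gripper's body presses on something with over 40 N, if the wrist force passes 120 N, or if a joint passes its speed limit or range.

### The arm

A 6-joint arm with a two-finger parallel gripper is mounted at the origin on the work surface. World frame = base frame: x ahead of the robot, y to its left, z up, the work surface at z = 0. Lengths are in m, angles in rad, forces in N, time in s.
With the tool pointing down it reaches from about 0.3 to 0.875 m from the base axis. Payload 6.4 kg.
Tool frame: the origin (TCP) lies between the finger pads; the fingertips stand 19 mm ahead of it and the grasp point (between the pads) is the TCP (ctrl.tips_ahead is the z of the fingertips in the tool frame, in m); z points along the fingers, y is the line along which they close (so a half turn about z gives the same grasp; the last joint's range is limited). The gripper opens to 85 mm and grips with 20 to 120 N. Pads are 22 mm wide; open, the fingers measure 114 mm over their backs; the gripper's body (76 mm by 85 mm) begins 54 mm behind the grasp point. The pads swing forward as they close: fully open they stand 13 mm farther back than shut.
Start: joints at [-1.513, 0.181, 1.607, -0, 1.354, -0.206], TCP at [0.15, -0.555, 0.25] pointing down, gripper open.
Joint ranges: [-2.99, 2.99], [-0.89, 2.07], [0.3, 2.58], [-1.14, 4.28], [0, 2.63], [-3.12, 3.12]. Speed limits (rad/s): [2.57, 2.57, 3.01, 3.14, 3.14, 3.14].

### API

Orientations are given as a unit quaternion [w, x, y, z].
In Python, from bench import readout, vision, ctrl gives the robot as it stands.
- The arm moves only by the tool play_rows, never from a script. Its arguments are lists of equal length, an entry for each row: "xyz": the shift along the tool's x, y, z in mm, a list of three; "rot": the turn, a rotation vector about the tool's x, y, z in rad, a list of three; "grip": the opening, from 0 (shut) to 1 (fully open). In form: {"xyz": [[x, y, z], ...], "rot": [[rx, ry, rz], ...], "grip": [grip, ...]}. A call has exactly 10 rows; each row is the pose to reach, as a shift and turn from the pose commanded when the call began, along the tool's axes at that moment; what a row does not reach only later rows make up. A row lasts 1/8 s, in which the tool goes at most 62.5 mm and 10.7 degrees, less where a joint would pass 70% of its speed; a pose out of reach is approached as far as the arm can. A call with a gripper value outside its range is refused whole. The fingers move at their own pace and stop on an object; the grip force is fixed at half the most. Time passes only in rows, so rows that repeat a pose let the fingers close, or fill a call up. It gives the time, the measured TCP pose, the force, the opening and the grip force at its end, in the units of the state.
- readout.get_obs(): the state, without advancing time (a new reading comes with each control period).
- vision.camera(name): name is "scene" or "top"; returns a dict with "color" (480x640x3 uint8, red, green, blue), "depth" (480x640 float32, m along the optical axis (not along the pixel's ray), 0 where there is no reading), "camera_matrix" (3x3 intrinsics, pixels), "extrinsics" (4x4, takes a point from camera to world coordinates). Camera axes: x right, y down, z forward; pixel columns grow to the right and rows downward; lengths in m; the calibration is good to about 2 mm. A picture is of the moment at which its call begins.
- ctrl.hand_in(): hands the job in; it is judged then, once.
The state is a dict: "time_s": time; "q": joint angles; "dq": joint speeds; "joint_efforts": joint torques, N m; "eef_pos": TCP position; "eef_rot": TCP orientation; "wrist_force": force on the tool from outside, world axes, zero at the start; "torque": the same for the moment, N m; "opening": opening from 0.0 (shut) to 1.0 (fully open); "grasp_force": force on a finger pad.
Only numpy, scipy, OpenCV 4.12 (cv2) and the standard library are available. Lean on these libraries where they do the work, as an engineer would, in place of code of your own. Each camera call takes 0.05 s, during which the arm holds its last target. There are 200 camera calls.

## Working session

There is one attempt and no reset: what is moved stays moved. The work goes in short steps, Python scripts to look and compute and a tool call to move; the robot and the scene stay as the last step left them, time stands still between calls to the robot, and variables do not carry over. Pictures are saved under pics/ and viewed, at most 10 in all, crops included, and the job is handed in when it is done.

Besides the shell and the picture viewer there is one more tool, called after "Emit:" as a command line: name --argument value ..., lists and objects as JSON in quotes. play_rows: Moves the arm, as the interface text tells. Its arguments: {"type":"object","properties":{"xyz":{"type":"array","items":{"type":"array","items":{"type":"number"}}},"rot":{"type":"array","items":{"type":"array","items":{"type":"number"}}},"grip":{"type":"array","items":{"type":"number"}}},"required":["xyz","rot","grip"]}

```bash
mkdir -p pics; cat > h.py <<'E'
import numpy as np, cv2
from bench import readout, vision, ctrl
def shot(n,save=None):
    c=vision.camera(n)
    if save: cv2.imwrite('pics/'+save,c['color'][:,:,::-1])
    return c
def pts(c):
    K=c['camera_matrix'];d=c['depth'];v,u=np.mgrid[0:480,0:640]
    P=np.stack([(u-K[0,2])/K[0,0]*d,(v-K[1,2])/K[1,1]*d,d],-1)
    E=c['extrinsics'];return P@E[:3,:3].T+E[:3,3]
def ray(c,u,v,ax,val):
    K=c['camera_matrix'];E=c['extrinsics']
    r=E[:3,:3]@np.array([(u-K[0,2])/K[0,0],(v-K[1,2])/K[1,1],1]);o=E[:3,3]
    return o+r*(val-o[ax])/r[ax]
E
python3 - <<'E'
from h import *
for n in('scene','top'):
    c=shot(n,n+'0.png');np.savez(n+'0.npz',**c);print(c['camera_matrix'],c['extrinsics'].round(3))
o=readout.get_obs();print(o['eef_pos'],o['eef_rot'],o['wrist_force'])
E
```

```text
[[488.89412974   0.         316.13761759]
 [  0.         488.89412974 238.41186813]
 [  0.           0.           1.        ]] [[ 0.761  0.51  -0.401  1.065]
 [ 0.649 -0.583  0.49  -0.606]
 [ 0.016 -0.632 -0.774  1.094]
 [ 0.     0.     0.     1.   ]]
[[581.95928339   0.         319.58642878]
 [  0.         581.95928339 247.25836279]
 [  0.           0.           1.        ]] [[ 0.008 -0.986  0.169  0.401]
 [-1.    -0.005  0.022 -0.052]
 [-0.021 -0.169 -0.985  1.278]
 [ 0.     0.     0.     1.   ]]
[ 0.14991914 -0.55461999  0.24946258] [-8.13644906e-04  9.91313019e-01  1.31521223e-01  5.99562388e-05] [ 0.43136501 -0.37024058  0.73113192]
```

View pics/scene0.png

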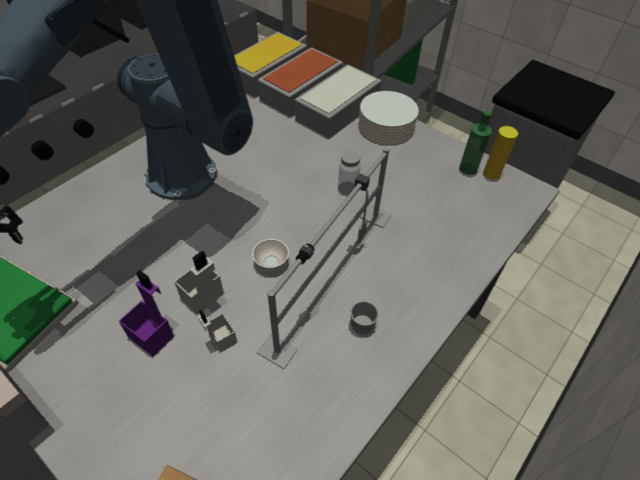

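View pics/top0.png

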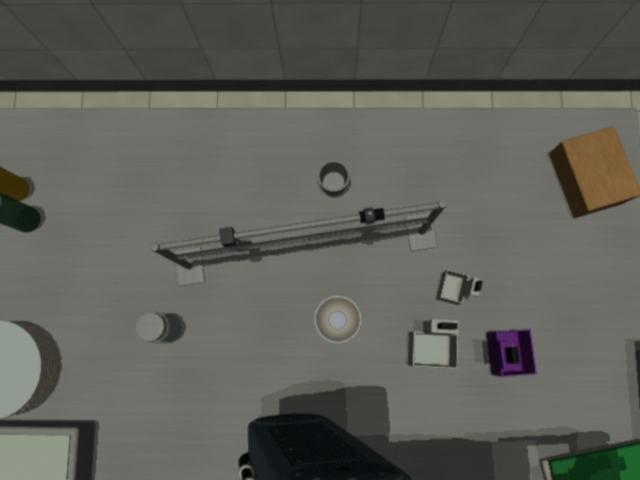

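Candidates for the caddy, top view: grey large (433,345), grey small (460,287), purple (512,352). The large grey one fits: it isn't purple and is the larger of the two greys. The stop is at (372,215), the clip at (227,236). I'll check both with an enlarged crop.

```bash
python3 - <<'E'
from h import *
t=dict(np.load('top0.npz'));s=dict(np.load('scene0.npz'))
a=cv2.resize(t['color'][270:380,395:545],None,fx=4,fy=4,interpolation=cv2.INTER_CUBIC)[:, :, ::-1]
b=cv2.resize(t['color'][195:255,345:450],(600,343)[::1],interpolation=cv2.INTER_CUBIC)[:,:,::-1]
b=cv2.resize(t['color'][200:236,345:495],None,fx=4,fy=4,interpolation=cv2.INTER_CUBIC)[:,:,::-1]
cv2.imwrite('pics/crop0.png',np.vstack([a,b]))
P=pts(t)
# caddy tab: points with z in .195-.225
x,y,z=P[...,0],P[...,1],P[...,2]
roi=np.zeros((480,640),bool);roi[310:380,400:475]=1
for lo,hi in((.168,.185),(.205,.225),(.06,.09)):
    m=roi&(z>lo)&(z<hi)
    q=P[m];r=cv2.minAreaRect((q[:,:2]*1000).astype(np.float32));print(lo,m.sum(),q.mean(0).round(4),r)
# bar
roi=np.zeros((480,640),bool);roi[195:260,150:450]=1
m=roi&(z>.235)&(z<.275);q=P[m]
l=cv2.fitLine((q[:,:2]).astype(np.float32),cv2.DIST_HUBER,0,.001,.001).ravel();print('bar',l,q[:,1].min(),q[:,1].max(),np.arctan2(l[0],-l[1]))
d=l[:2]*np.sign(l[1]);n=np.array([d[1],-d[0]])
s_=(q[:,:2]-l[2:])@d;w=(q[:,:2]-l[2:])@n
for k in np.arange(-.29,.29,.01):
    j=(s_>=k)&(s_<k+.01)
    if j.sum():print(k.round(3),j.sum(),(np.ptp(w[j])*1000).round(),(np.median(w[j])*1000).round(1),q[j,2].max().round(3),end=' | ')
for nm,(u,v,h) in dict(postL=(156,247,.262),postR=(442,204,.262),ring=(372,208,.262),clip=(227,230,.265)).items():print(nm,ray(t,u,v,2,h).round(4))
E
```

```text
0.168 208 [ 0.4397 -0.2566  0.1754] ((440.46917724609375, -260.6546936035156), (49.94389724731445, 23.90349006652832), 87.62039947509766)
0.205 122 [ 0.4402 -0.261   0.2162] ((440.3115539550781, -261.52130126953125), (30.51338768005371, 11.848499298095703), 84.4645004272461)
0.06 324 [ 0.3924 -0.2614  0.0763] ((396.30609130859375, -259.0608825683594), (90.40087127685547, 69.32012939453125), 87.47775268554688)
bar [ 0.15394977 -0.98807865  0.6054939   0.05929059] -0.2535507811221829 0.27429047445485083 0.15456448
-0.29 37 12.0 0.8 0.259 | -0.28 37 12.0 0.4 0.262 | -0.27 34 12.0 1.1 0.26 | -0.26 40 12.0 0.5 0.262 | -0.25 35 12.0 0.5 0.262 | -0.24 39 12.0 0.4 0.26 | -0.23 36 11.0 1.0 0.26 | -0.22 39 12.0 -0.1 0.26 | -0.21 49 22.0 -1.3 0.265 | -0.2 70 23.0 -0.2 0.267 | -0.19 77 27.0 -1.7 0.271 | -0.18 91 29.0 -2.0 0.275 | -0.17 75 25.0 0.0 0.267 | -0.16 36 12.0 -0.1 0.26 | -0.15 36 11.0 0.8 0.261 | -0.14 38 12.0 0.1 0.261 | -0.13 38 12.0 0.6 0.262 | -0.12 38 12.0 0.3 0.26 | -0.11 36 12.0 0.1 0.261 | -0.1 36 12.0 0.3 0.261 | -0.09 36 11.0 0.4 0.261 | -0.08 38 12.0 0.3 0.261 | -0.07 38 12.0 0.5 0.259 | -0.06 38 12.0 -0.2 0.261 | -0.05 36 11.0 0.2 0.263 | -0.04 37 12.0 0.5 0.262 | -0.03 37 12.0 0.5 0.26 | -0.02 38 12.0 0.3 0.26 | -0.01 38 12.0 0.1 0.26 | 0.0 37 11.0 -0.2 0.26 | 0.01 36 11.0 0.1 0.26 | 0.02 38 12.0 1.0 0.261 | 0.03 37 12.0 -0.2 0.26 | 0.04 36 13.0 0.5 0.261 | 0.05 36 12.0 -0.2 0.262 | 0.06 79 30.0 -0.0 0.27 | 0.07 110 32.0 -1.3 0.271 | 0.08 107 30.0 -1.6 0.271 | 0.09 37 28.0 -0.3 0.268 | 0.1 38 11.0 0.2 0.261 | 0.11 36 12.0 0.3 0.261 | 0.12 37 11.0 0.3 0.26 | 0.13 35 11.0 0.4 0.262 | 0.14 38 12.0 0.1 0.26 | 0.15 41 11.0 0.2 0.26 | 0.16 35 12.0 0.1 0.259 | 0.17 36 11.0 -0.6 0.26 | 0.18 39 13.0 0.2 0.261 | 0.19 36 12.0 0.0 0.262 | 0.2 64 14.0 -1.6 0.267 | 0.21 31 14.0 1.1 0.266 | postL [0.5736 0.2629 0.262 ]
postR [ 0.6539 -0.2468  0.262 ]
ring [ 0.6462 -0.1219  0.262 ]
clip [0.6044 0.1364 0.265 ]
```

View pics/crop0.png

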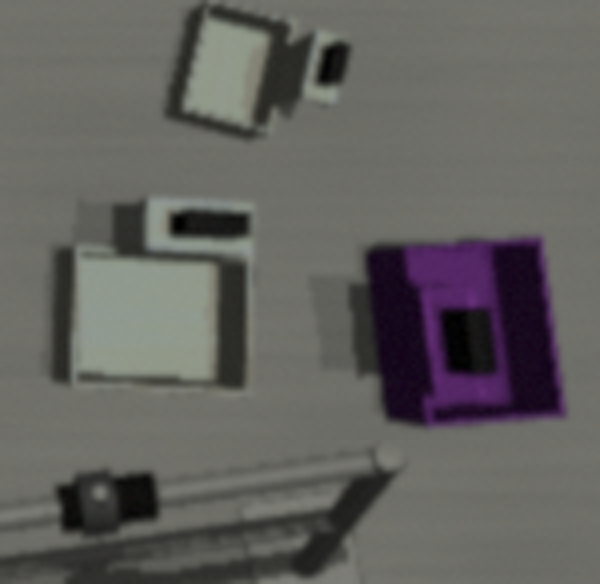

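The crop confirms it: the large grey caddy has its tab at crop (210,224), and the small grey and purple ones are decoys. The sleeve's clip-side end is at crop u≈60, which is top-view u≈360. Now for the first move.

```bash
cat >> h.py <<'E'
from scipy.spatial.transform import Rotation as R
def go(p,ang):
    o=readout.get_obs();q=np.array(o['eef_rot']);r=R.from_quat(q[[1,2,3,0]])
    y=np.array([np.cos(ang),np.sin(ang),0]);z=np.array([0,0,-1.]);t=R.from_matrix(np.stack([np.cross(y,z),y,z],1))
    print('t',round(o['time_s'],2),'pos',np.round(o['eef_pos'],4),'shift',(r.inv().apply(np.array(p)-o['eef_pos'])*1000).round(1),'rot',(r.inv()*t).as_rotvec().round(3),'F',np.round(o['wrist_force'],2),'op',round(float(o['opening']),3))
E
python3 - <<'E'
from h import *
go([.4403,-.2613,.30],-.05)
t=dict(np.load('top0.npz'))
print([ray(t,u,215,2,.25).round(4) for u in(360,384.3,365,374.5)])
E
```

```text
t 0.1 pos [ 0.1499 -0.5546  0.2495] shift [ 356.8 -207.5  -50.1] rot [-1.000e-03 -1.000e-03 -1.257e+00] F [ 0.43 -0.37  0.73] op 1.003
[array([ 0.636, -0.101,  0.25 ]), array([ 0.6362, -0.1448,  0.25  ]), array([ 0.6361, -0.11  ,  0.25  ]), array([ 0.6361, -0.1272,  0.25  ])]
```

Emit:
play_rows --xyz '[[18,-10,-30],[54,-31,-60],[96,-56,-60],[140,-81,-60],[184,-107,-60],[228,-132,-60],[270,-157,-60],[310,-180,-55],[340,-198,-50],[357,-207.5,-50]]' --rot '[[0,0,-0.1],[0,0,-0.23],[0,0,-0.36],[0,0,-0.5],[0,0,-0.64],[0,0,-0.78],[0,0,-0.92],[0,0,-1.05],[0,0,-1.16],[0,0,-1.257]]' --grip '[1,1,1,1,1,1,1,1,1,1]'

```text
time_s: 1.35
eef_pos: [0.4412, -0.2598, 0.2994]
eef_rot: [-0.001, 0.723, 0.691, 0.0]
wrist_force: [0.8, -0.2, 1.1]
opening: 1.005
grasp_force: 0.0
```

```bash
python3 - <<'E'
from h import *
go([.4403,-.2613,.20],-.05)
E
```

```text
t 1.35 pos [ 0.4412 -0.2598  0.2994] shift [-1.7 -0.7 99.4] rot [-0.001 -0.001  0.005] F [ 0.81 -0.17  1.13] op 1.005
```

Emit:
play_rows --xyz '[[-1,0,20],[-1.5,-0.7,50],[-1.5,-0.7,80],[-1.5,-0.7,99],[-1.5,-0.7,99],[-1.5,-0.7,99],[-1.5,-0.7,99],[-1.5,-0.7,99],[-1.5,-0.7,99],[-1.5,-0.7,99]]' --rot '[[0,0,0],[0,0,0],[0,0,0],[0,0,0],[0,0,0],[0,0,0],[0,0,0],[0,0,0],[0,0,0],[0,0,0]]' --grip '[1,1,1,1,1,0,0,0,0,0]'

```text
time_s: 2.6
eef_pos: [0.44, -0.2633, 0.2017]
eef_rot: [0.0, 0.725, 0.689, 0.0]
wrist_force: [0.9, -0.7, 0.9]
opening: 0.131
grasp_force: 60.0
```

Emit:
play_rows --xyz '[[0,0,0],[0,0,0],[0,0,0],[0,0,0],[0,0,-10],[0,0,-30],[0,0,-60],[0,0,-90],[0,0,-120],[0,0,-130]]' --rot '[[0,0,0],[0,0,0],[0,0,0],[0,0,0],[0,0,0],[0,0,0],[0,0,0],[0,0,0],[0,0,0],[0,0,0]]' --grip '[0,0,0,0,0,0,0,0,0,0]'

```text
time_s: 3.85
eef_pos: [0.4398, -0.2634, 0.3328]
eef_rot: [0.001, 0.725, 0.689, -0.0]
wrist_force: [0.8, -0.1, -2.9]
opening: 0.127
grasp_force: 59.3
```

```bash
python3 - <<'E'
from h import *
# waypoint: hook 70 mm short of bar on robot side, at height
go([.614-.070*.988,.005-.070*.154,.33],.1546)
c=shot('top','top1.png');np.savez('top1.npz',**c)
P=pts(c);z=P[...,2];x=P[...,0];y=P[...,1]
b=(abs(x-.44)<.1)&(abs(y+.26)<.1)
s=dict(np.load('top0.npz'))
m=b&(z>.13)&(z<.25);q=P[m];print(m.sum(),np.percentile(q[:,2],[5,50,95]).round(3),cv2.minAreaRect((q[q[:,2]>.19][:,:2]*1000).astype(np.float32)))
E
```

```text
t 3.85 pos [ 0.4398 -0.2634  0.3328] shift [262.6  92.    2.6] rot [ 0.001  0.001 -0.205] F [ 0.81 -0.13 -2.86] op 0.127
856 [0.132 0.136 0.212] ((396.00738525390625, -258.8331298828125), (88.79015350341797, 69.63890838623047), 87.50208282470703)
```

Emit:
play_rows --xyz '[[10,3,0],[40,13,0],[75,26,0],[110,38,0],[145,51,0],[180,63,0],[215,75,0],[243,85,0],[258,91,0],[262.5,92,0]]' --rot '[[0,0,0],[0,0,-0.02],[0,0,-0.05],[0,0,-0.08],[0,0,-0.11],[0,0,-0.14],[0,0,-0.17],[0,0,-0.19],[0,0,-0.2],[0,0,-0.205]]' --grip '[0,0,0,0,0,0,0,0,0,0]'

```text
time_s: 5.15
eef_pos: [0.5444, -0.0048, 0.3301]
eef_rot: [-0.001, 0.65, 0.76, -0.001]
wrist_force: [-0.5, -0.7, -3.3]
opening: 0.133
grasp_force: 59.3
```

```bash
python3 - <<'E'
from h import *
c=shot('scene','scene2.png');np.savez('scene2.npz',**c)
t=shot('top','top2.png');np.savez('top2.npz',**t)
go([.614,.005,.333],.1546)
# bar line from scene depth, and caddy roof/lip
for nm,c in(('scene',c),('top',t)):
    P=pts(c);n=np.array([.988,.154]);d=np.array([-.154,.988]);q=P.reshape(-1,3)
    a=(q[:,:2]-[.6055,.0593])@n;s=(q[:,:2]-[.6055,.0593])@d;z=q[:,2]
    for lo,hi in((-.15,-.1),(0,.04)):
        m=(abs(a)<.02)&(z>.24)&(z<.28)&(s>lo)&(s<hi)
        print(nm,'bar',lo,m.sum(),np.percentile(a[m]*1000,[2,50,98]).round(1),np.percentile(z[m],[2,50,98]).round(4))
    m=(a>-.13)&(a<-.03)&(s>-.14)&(s<.05)&(z>.298)&(z<.312)
    print(nm,'roof',m.sum(),np.percentile(a[m]*1000,[2,50,98]).round(1),np.percentile(s[m]*1000,[2,50,98]).round(1),z[m].mean())
a=c=dict(np.load('scene2.npz'))
cv2.imwrite('pics/crop2.png',cv2.resize(a['color'][130:330,180:420],None,fx=3,fy=3,interpolation=cv2.INTER_CUBIC)[:,:,::-1])
E
```

```text
t 5.25 pos [ 0.5444 -0.0057  0.3307] shift [-0.2 70.4 -2.4] rot [-0.001 -0.     0.001] F [ 0.35 -0.58 -4.52] op 0.134
scene bar -0.15 97 [-0.3  6.  10.3] [0.2485 0.2546 0.2575]
scene bar 0 66 [-1.4  6.1 10.2] [0.2486 0.2544 0.2574]
scene roof 109 [-79.8 -62.1 -54.9] [-78.1 -66.4 -28.6] 0.30264953515131726
top bar -0.15 24 [-4.7 -0.   6.8] [0.2521 0.2565 0.2592]Traceback (most recent call last):
  File "<stdin>", line 11, in <module>
    return _quantile_unchecked(
        a, q, axis, out, overwrite_input, method, keepdims, weights)
    return _ureduce(a,
                    func=_quantile_ureduce_func,
    ...<5 lines>...
                    overwrite_input=overwrite_input,
                    method=method)
    r = func(a, **kwargs)
    result = _quantile(arr,
                       quantiles=q,
    ...<2 lines>...
                       out=out,
                       weights=wgt)
    slices_having_nans = np.isnan(arr[-1, ...])
                                  ~~~^^^^^^^^^
IndexError: index -1 is out of bounds for axis 0 with size 0
```

Emit:
play_rows --xyz '[[0,4,-2],[0,14,-2],[0,26,-2],[0,38,-2],[0,50,-2],[0,60,-2],[0,67,-2],[0,71.4,-2],[0,71.4,-2],[0,71.4,-2]]' --rot '[[0,0,0],[0,0,0],[0,0,0],[0,0,0],[0,0,0],[0,0,0],[0,0,0],[0,0,0],[0,0,0],[0,0,0]]' --grip '[0,0,0,0,0,0,0,0,0,0]'

```text
time_s: 6.5
eef_pos: [0.6151, 0.0054, 0.3333]
eef_rot: [-0.0, 0.65, 0.76, -0.0]
wrist_force: [-0.5, -0.1, -3.2]
opening: 0.129
grasp_force: 59.3
```

```bash
python3 - <<'E'
from h import *
c=shot('scene','scene3.png')
go([.615,.005,.2877],.1546)
P=pts(c);n=np.array([.988,.154]);d=np.array([-.154,.988]);q=P.reshape(-1,3)
a=(q[:,:2]-[.6055,.0593])@n;s=(q[:,:2]-[.6055,.0593])@d;z=q[:,2]
m=(a>-.05)&(a<.05)&(s>-.09)&(s<-.02)&(z>.298)&(z<.309)
print('roof',m.sum(),np.percentile(a[m]*1000,[2,50,98]).round(1),np.percentile(s[m]*1000,[2,50,98]).round(1),z[m].mean())
cv2.imwrite('pics/crop3.png',cv2.resize(c['color'][130:290,240:420],None,fx=4,fy=3.75,interpolation=cv2.INTER_CUBIC)[:,:,::-1])
E
```

```text
t 6.55 pos [0.615  0.0054 0.3334] shift [-0.4 -0.1 45.7] rot [-0.  0.  0.] F [ 0.15  0.05 -3.3 ] op 0.131
roof 108 [-7.7 11.  16.1] [-79.1 -68.9 -30.5] 0.30421499125181056
```

View pics/crop3.png

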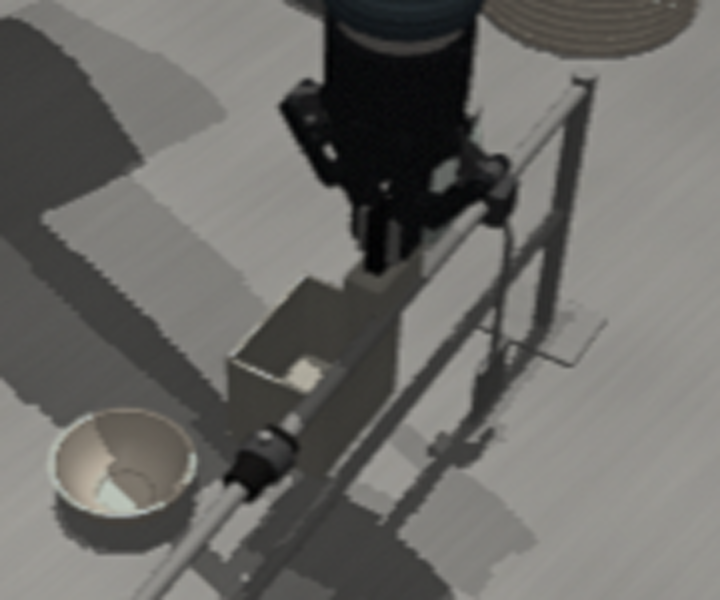

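The picture shows the hook over the bar at crop (380,265), midway between the clip (500,190) and the stop (265,455). The measured roof edge at 16.1 mm agrees with the bar at 4 mm, so I can lower.

Emit:
play_rows --xyz '[[0,0,4],[0,0,10],[0,0,16],[0,0,22],[0,0,28],[0,0,33],[0,0,38],[0,0,41],[0,0,43],[0,0,43]]' --rot '[[0,0,0],[0,0,0],[0,0,0],[0,0,0],[0,0,0],[0,0,0],[0,0,0],[0,0,0],[0,0,0],[0,0,0]]' --grip '[0,0,0,0,0,0,0,0,0,0]'

```text
time_s: 7.8
eef_pos: [0.6152, 0.0054, 0.2902]
eef_rot: [-0.0, 0.65, 0.76, -0.0]
wrist_force: [0.4, -0.4, -2.9]
opening: 0.128
grasp_force: 59.2
```

Emit:
play_rows --xyz '[[0,0,0],[0,0,0],[0,0,0.5],[0,0,1],[0,0,1.5],[0,0,2],[0,0,2],[0,0,2],[0,0,2],[0,0,2]]' --rot '[[0,0,0],[0,0,0],[0,0,0],[0,0,0],[0,0,0],[0,0,0],[0,0,0],[0,0,0],[0,0,0],[0,0,0]]' --grip '[0,0,0,0,0,0,0,0,0,0]'

```text
time_s: 9.05
eef_pos: [0.6153, 0.0054, 0.2883]
eef_rot: [0.0, 0.65, 0.76, 0.0]
wrist_force: [0.4, 0.2, -3.4]
opening: 0.132
grasp_force: 59.2
```

No contact yet; lowering further in small steps.

Emit:
play_rows --xyz '[[0,0,0.3],[0,0,0.6],[0,0,1],[0,0,1],[0,0,1],[0,0,1],[0,0,1],[0,0,1],[0,0,1],[0,0,1]]' --rot '[[0,0,0],[0,0,0],[0,0,0],[0,0,0],[0,0,0],[0,0,0],[0,0,0],[0,0,0],[0,0,0],[0,0,0]]' --grip '[0,0,0,0,0,0,0,0,0,0]'

```text
time_s: 10.3
eef_pos: [0.6153, 0.0054, 0.2876]
eef_rot: [0.0, 0.65, 0.76, 0.0]
wrist_force: [-1.3, 0.4, 1.7]
opening: 0.13
grasp_force: 60.0
```

Seated: Fz went from -3.3 to +1.7. Next I slide towards the stop (tool -x); the estimated gap is about 84 mm.

Emit:
play_rows --xyz '[[-3,0,-0.1],[-10,0,-0.1],[-18,0,-0.1],[-27,0,-0.1],[-36,0,-0.1],[-45,0,-0.1],[-54,0,-0.1],[-62,0,-0.1],[-68,0,-0.1],[-70,0,-0.1]]' --rot '[[0,0,0],[0,0,0],[0,0,0],[0,0,0],[0,0,0],[0,0,0],[0,0,0],[0,0,0],[0,0,0],[0,0,0]]' --grip '[0,0,0,0,0,0,0,0,0,0]'

```text
time_s: 11.55
eef_pos: [0.6262, -0.0641, 0.2875]
eef_rot: [-0.0, 0.65, 0.76, 0.0]
wrist_force: [-0.2, 2.8, 3.4]
opening: 0.128
grasp_force: 60.2
```

```bash
python3 - <<'E'
from h import *
t=shot('top')
c=shot('scene')
o=readout.get_obs();print(o['eef_pos'],o['wrist_force'],o['time_s'])
A=cv2.resize(c['color'][190:290,250:400],None,fx=5,fy=5,interpolation=cv2.INTER_CUBIC)[:,:,::-1]
cv2.imwrite('pics/crop4.png',A)
K=c['camera_matrix'];E=c['extrinsics']
def pr(p):
    q=E[:3,:3].T@(np.array(p)-E[:3,3]);return K[:2,:2]@(q[:2]/q[2])+K[:2,2]
p=np.array([.6055+.0035*.988,.0593+.0035*.154,.25]);d=np.array([-.154,.988,0])
a,b=pr(p+d*-.14),pr(p+d*-.16);print('px/mm',(b-a)/20, 'crop coords',(a-[250,190])*5)
E
```

```text
[ 0.62618932 -0.06414338  0.28749402] [-0.58229798  0.24082118  1.87203122] 11.65
px/mm [-0.23873578  0.29882106] crop coords [325.75108584 252.32420225]
```

View pics/crop4.png

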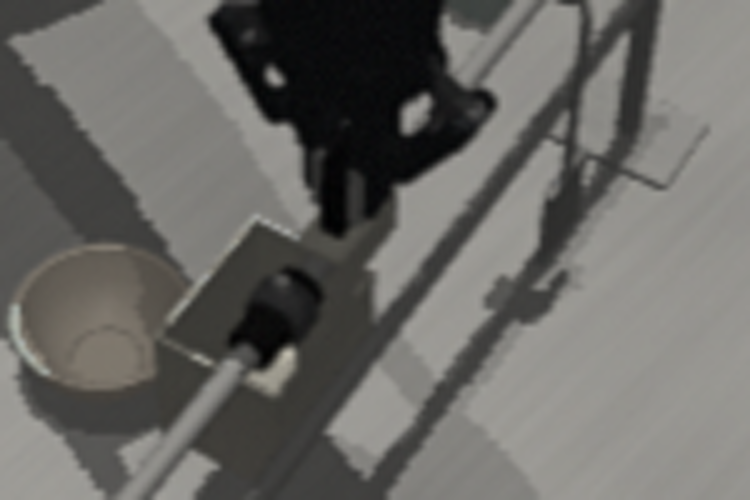

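The hook's near edge, about (335,265), is a centimetre or so short of the ring and sleeve at (285,305). I go on slowly, lightening the load a little.

Emit:
play_rows --xyz '[[-0.5,0,-0.15],[-1.2,0,-0.15],[-2,0,-0.15],[-2.8,0,-0.15],[-3.5,0,-0.15],[-4.2,0,-0.15],[-4.7,0,-0.15],[-5,0,-0.15],[-5,0,-0.15],[-5,0,-0.15]]' --rot '[[0,0,0],[0,0,0],[0,0,0],[0,0,0],[0,0,0],[0,0,0],[0,0,0],[0,0,0],[0,0,0],[0,0,0]]' --grip '[0,0,0,0,0,0,0,0,0,0]'

```text
time_s: 12.9
eef_pos: [0.6269, -0.0688, 0.2875]
eef_rot: [0.0, 0.65, 0.76, -0.0]
wrist_force: [-0.8, 2.4, 2.4]
opening: 0.132
grasp_force: 60.1
```

```bash
python3 - <<'E'
from h import *
for i in range(4):
    c=shot('top');o=readout.get_obs();print(o['eef_pos'].round(5) if hasattr(o['eef_pos'],'round') else o['eef_pos'],np.round(o['wrist_force'],2))
cv2.imwrite('pics/crop5.png',cv2.resize(c['color'][195:255,310:420],(770,420),interpolation=cv2.INTER_CUBIC)[:,:,::-1])
E
```

```text
[ 0.62682 -0.06875  0.28749] [-1.2   2.38  2.01]
[ 0.62685 -0.06873  0.2875 ] [-0.72  1.75  2.11]
[ 0.62682 -0.06876  0.28749] [-0.3   1.49  2.85]
[ 0.62682 -0.06875  0.28749] [-0.29  2.49  1.85]
```

View pics/crop5.png

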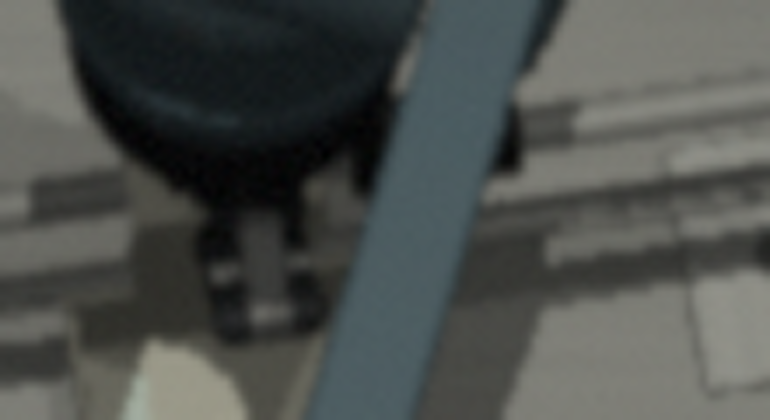

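Friction holds at about 2 N. The sleeve end is unmoved at crop (355,160), top-view u≈360.7.

Emit:
play_rows --xyz '[[-0.5,0,0],[-1,0,0],[-1.5,0,0],[-2,0,0],[-2.5,0,0],[-3,0,0],[-3,0,0],[-3,0,0],[-3,0,0],[-3,0,0]]' --rot '[[0,0,0],[0,0,0],[0,0,0],[0,0,0],[0,0,0],[0,0,0],[0,0,0],[0,0,0],[0,0,0],[0,0,0]]' --grip '[0,0,0,0,0,0,0,0,0,0]'

```text
time_s: 14.35
eef_pos: [0.6273, -0.0717, 0.2875]
eef_rot: [0.0, 0.65, 0.76, -0.0]
wrist_force: [0.6, 1.7, 0.3]
opening: 0.128
grasp_force: 60.1
```

Emit:
play_rows --xyz '[[-0.3,0,0],[-0.6,0,0],[-0.9,0,0],[-1.2,0,0],[-1.5,0,0],[-1.5,0,0],[-1.5,0,0],[-1.5,0,0],[-1.5,0,0],[-1.5,0,0]]' --rot '[[0,0,0],[0,0,0],[0,0,0],[0,0,0],[0,0,0],[0,0,0],[0,0,0],[0,0,0],[0,0,0],[0,0,0]]' --grip '[0,0,0,0,0,0,0,0,0,0]'

```text
time_s: 15.6
eef_pos: [0.6275, -0.0732, 0.2875]
eef_rot: [0.0, 0.65, 0.76, -0.0]
wrist_force: [-1.1, 0.6, 0.6]
opening: 0.13
grasp_force: 60.1
```

Emit:
play_rows --xyz '[[-0.1,0,0],[-0.2,0,0],[-0.3,0,0],[-0.4,0,0],[-0.5,0,0],[-0.5,0,0],[-0.5,0,0],[-0.5,0,0],[-0.5,0,0],[-0.5,0,0]]' --rot '[[0,0,0],[0,0,0],[0,0,0],[0,0,0],[0,0,0],[0,0,0],[0,0,0],[0,0,0],[0,0,0],[0,0,0]]' --grip '[0,0,0,0,0,0,0,0,0,0]'

```text
time_s: 16.85
eef_pos: [0.6276, -0.0736, 0.2875]
eef_rot: [0.0, 0.65, 0.76, -0.0]
wrist_force: [0.3, 0.9, 0.4]
opening: 0.13
grasp_force: 60.0
```

Emit:
play_rows --xyz '[[-0.1,0,0],[-0.2,0,0],[-0.3,0,0],[-0.4,0,0],[-0.5,0,0],[-0.5,0,0],[-0.5,0,0],[-0.5,0,0],[-0.5,0,0],[-0.5,0,0]]' --rot '[[0,0,0],[0,0,0],[0,0,0],[0,0,0],[0,0,0],[0,0,0],[0,0,0],[0,0,0],[0,0,0],[0,0,0]]' --grip '[0,0,0,0,0,0,0,0,0,0]'

```text
time_s: 18.1
eef_pos: [0.6277, -0.0741, 0.2875]
eef_rot: [-0.0, 0.65, 0.76, -0.0]
wrist_force: [0.6, 2.7, -0.1]
opening: 0.133
grasp_force: 60.0
```

```bash
cat > f.py <<'E'
from h import *
F=[]
for i in range(4): vision.camera('top');F.append(readout.get_obs()['wrist_force'])
print(np.mean(F,0).round(2),np.std(F,0).round(2),readout.get_obs()['eef_pos'])
E
python3 f.py
```

```text
[-0.29  1.94  0.3 ] [0.71 0.37 0.24] [ 0.62768581 -0.07411962  0.28751693]
```

Emit:
play_rows --xyz '[[-0.1,0,0],[-0.2,0,0],[-0.3,0,0],[-0.4,0,0],[-0.4,0,0],[-0.4,0,0],[-0.4,0,0],[-0.4,0,0],[-0.4,0,0],[-0.4,0,0]]' --rot '[[0,0,0],[0,0,0],[0,0,0],[0,0,0],[0,0,0],[0,0,0],[0,0,0],[0,0,0],[0,0,0],[0,0,0]]' --grip '[0,0,0,0,0,0,0,0,0,0]'

```text
time_s: 19.55
eef_pos: [0.6277, -0.0745, 0.2875]
eef_rot: [-0.0, 0.65, 0.76, 0.0]
wrist_force: [0.8, 1.1, 0.9]
opening: 0.137
grasp_force: 60.0
```

```bash
python3 f.py
```

```text
[0.15 1.47 0.14] [0.24 0.23 0.73] [ 0.62774356 -0.07450518  0.28753897]
```

No contact yet (81 mm travelled).

Emit:
play_rows --xyz '[[-0.1,0,0],[-0.2,0,0],[-0.3,0,0],[-0.4,0,0],[-0.5,0,0],[-0.5,0,0],[-0.5,0,0],[-0.5,0,0],[-0.5,0,0],[-0.5,0,0]]' --rot '[[0,0,0],[0,0,0],[0,0,0],[0,0,0],[0,0,0],[0,0,0],[0,0,0],[0,0,0],[0,0,0],[0,0,0]]' --grip '[0,0,0,0,0,0,0,0,0,0]'

```text
time_s: 21.0
eef_pos: [0.6278, -0.075, 0.2875]
eef_rot: [-0.0, 0.65, 0.76, -0.0]
wrist_force: [0.2, 1.7, -0.6]
opening: 0.134
grasp_force: 59.9
```

Emit:
play_rows --xyz '[[-0.1,0,0],[-0.2,0,0],[-0.3,0,0],[-0.4,0,0],[-0.5,0,0],[-0.5,0,0],[-0.5,0,0],[-0.5,0,0],[-0.5,0,0],[-0.5,0,0]]' --rot '[[0,0,0],[0,0,0],[0,0,0],[0,0,0],[0,0,0],[0,0,0],[0,0,0],[0,0,0],[0,0,0],[0,0,0]]' --grip '[0,0,0,0,0,0,0,0,0,0]'

```text
time_s: 22.25
eef_pos: [0.6279, -0.0755, 0.2876]
eef_rot: [0.0, 0.65, 0.76, 0.0]
wrist_force: [-0.3, 1.2, -0.1]
opening: 0.132
grasp_force: 59.9
```

Emit:
play_rows --xyz '[[-0.1,0,0],[-0.2,0,0],[-0.3,0,0],[-0.4,0,0],[-0.5,0,0],[-0.5,0,0],[-0.5,0,0],[-0.5,0,0],[-0.5,0,0],[-0.5,0,0]]' --rot '[[0,0,0],[0,0,0],[0,0,0],[0,0,0],[0,0,0],[0,0,0],[0,0,0],[0,0,0],[0,0,0],[0,0,0]]' --grip '[0,0,0,0,0,0,0,0,0,0]'

```text
time_s: 23.5
eef_pos: [0.628, -0.076, 0.2875]
eef_rot: [0.0, 0.65, 0.76, -0.0]
wrist_force: [-0.6, 1.8, -0.3]
opening: 0.132
grasp_force: 59.9
```

Emit:
play_rows --xyz '[[-0.1,0,0],[-0.2,0,0],[-0.3,0,0],[-0.4,0,0],[-0.5,0,0],[-0.5,0,0],[-0.5,0,0],[-0.5,0,0],[-0.5,0,0],[-0.5,0,0]]' --rot '[[0,0,0],[0,0,0],[0,0,0],[0,0,0],[0,0,0],[0,0,0],[0,0,0],[0,0,0],[0,0,0],[0,0,0]]' --grip '[0,0,0,0,0,0,0,0,0,0]'

```text
time_s: 24.75
eef_pos: [0.628, -0.0764, 0.2875]
eef_rot: [-0.0, 0.65, 0.76, 0.0]
wrist_force: [-1.6, 2.5, -0.7]
opening: 0.134
grasp_force: 59.9
```

Emit:
play_rows --xyz '[[-0.1,0,0],[-0.2,0,0],[-0.3,0,0],[-0.4,0,0],[-0.4,0,0],[-0.4,0,0],[-0.4,0,0],[-0.4,0,0],[-0.4,0,0],[-0.4,0,0]]' --rot '[[0,0,0],[0,0,0],[0,0,0],[0,0,0],[0,0,0],[0,0,0],[0,0,0],[0,0,0],[0,0,0],[0,0,0]]' --grip '[0,0,0,0,0,0,0,0,0,0]'

```text
time_s: 26.0
eef_pos: [0.6281, -0.0764, 0.2875]
eef_rot: [-0.0, 0.65, 0.76, 0.0]
wrist_force: [-1.2, 4.9, 0.9]
opening: 0.129
grasp_force: 59.9
```

```bash
python3 f.py
```

```text
[-1.46  4.82  0.3 ] [0.15 0.17 0.05] [ 0.62806592 -0.07645825  0.28757311]
```

Contact: Fy rose to 4.8 N and the TCP stopped advancing, matching the predicted touch point. I ease off 0.1 mm, release and rise.

Emit:
play_rows --xyz '[[0.1,0,0],[0.1,0,0],[0.1,0,0],[0.1,0,0],[0.1,0,0],[0.1,0,0],[0.1,0,0],[0.1,0,0],[0.1,0,0],[0.1,0,0]]' --rot '[[0,0,0],[0,0,0],[0,0,0],[0,0,0],[0,0,0],[0,0,0],[0,0,0],[0,0,0],[0,0,0],[0,0,0]]' --grip '[0,0,0.2,0.25,0.3,0.4,0.5,0.6,0.6,0.6]'

```text
time_s: 27.45
eef_pos: [0.6281, -0.0768, 0.2875]
eef_rot: [-0.0, 0.65, 0.76, -0.0]
wrist_force: [0.6, 0.1, 0.6]
opening: 0.603
grasp_force: 0.0
```

Emit:
play_rows --xyz '[[0,0,0],[0,0,-3],[0,0,-10],[0,0,-20],[0,0,-35],[0,0,-50],[0,0,-70],[0,0,-90],[0,0,-100],[0,0,-100]]' --rot '[[0,0,0],[0,0,0],[0,0,0],[0,0,0],[0,0,0],[0,0,0],[0,0,0],[0,0,0],[0,0,0],[0,0,0]]' --grip '[0.6,0.6,0.6,0.6,0.6,0.6,0.6,0.6,0.6,0.6]'

```text
time_s: 28.7
eef_pos: [0.6284, -0.0769, 0.3887]
eef_rot: [0.001, 0.65, 0.76, 0.0]
wrist_force: [0.3, 0.8, -0.8]
opening: 0.594
grasp_force: 0.0
```

```bash
python3 - <<'E'
from h import *
c=shot('scene');t=shot('top')
print(readout.get_obs()['wrist_force'])
cv2.imwrite('pics/crop6.png',cv2.resize(c['color'][190:290,250:400],None,fx=5,fy=5,interpolation=cv2.INTER_CUBIC)[:,:,::-1])
cv2.imwrite('pics/crop7.png',cv2.resize(t['color'][190:260,320:420],(700,490),interpolation=cv2.INTER_CUBIC)[:,:,::-1])
E
```

```text
[-0.21095483 -0.06450432  0.02837393]
```

View pics/crop6.png

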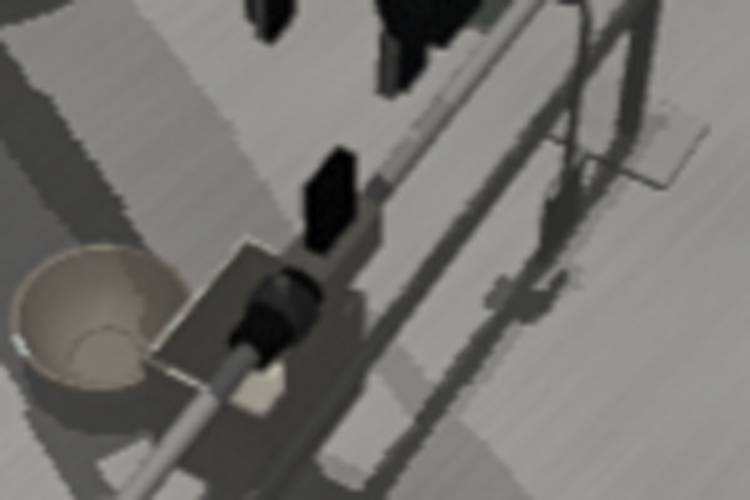

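The picture shows the caddy hanging, its hook edge (325,265) against the sleeve. The ring at (285,305) is where it was, the bowl is untouched, and the gripper is clear.

```bash
python3 -c "
from bench import ctrl
print(ctrl.hand_in())"
```

```text
the job is handed in; nothing more can be done
None
```

The caddy hangs on the upper bar with its hook against the bumper: I slid it there from about 8 cm away until I felt contact (about 5 N, under the roughly 10 N that shifts the stop), released it, and handed the job in at about 29 s.

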